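Click the drill depth-stop turret to its fourth post and set the stop arm on it

ROBOT

A 6-joint arm with a two-finger parallel gripper is mounted at the origin on the work surface. World frame = base frame: x ahead of the robot, y to its left, z up, the work surface at z = 0. Lengths are in m, angles in degrees, forces in N, time in s.
With the tool pointing down it reaches from about 0.3 to 0.875 m from the base axis. Payload 6.4 kg.
Tool frame: the origin (TCP) lies midway between the tips of the shut fingers; the grasp point (between the pads) lies 19 mm behind it; z points along the fingers, y is the line along which they close (so a half turn about z gives the same grasp; the last joint's range is limited). The gripper opens to 88 mm and grips with 3 to 60 N. Pads are 18 mm wide; open, the fingers measure 123 mm over their backs; the gripper's body (75 mm by 187 mm) begins 45 mm behind the grasp point.
Start: joints at [-75.361, 10.359, 92.074, -0, 77.567, -11.82], TCP at [0.256, -0.515, 0.239] pointing down, gripper open.
Joint ranges: [-171.53, 171.53], [-51.25, 118.39], [17.06, 147.69], [-65.23, 245.23], [0, 150.52], [-178.68, 178.68]. Speed limits (degrees/s): [147.25, 147.25, 172.46, 180, 180, 180].

INTERFACE

Orientations are given as [roll, pitch, yaw] about the fixed x, y, z axes, in that order (R = Rz(yaw) Ry(pitch) Rx(roll)).
In Python, from bench import state, camera, ticket gives the robot as it stands.
- The arm moves only by the shell command python3 -m pendant 'ROWS' [FORCE]. ROWS is JSON, a list of rows, each a list of 5 numbers: the shift along the tool's x, y, z in mm, then the turn about the tool's z in degrees, then the closure, from 0 (fully open) to 1 (shut). In form: [[dx, dy, dz, turn, hand], ...]. A call has 1 to 20 rows; each row shifts and turns the commanded pose from where the row before left it, along the tool's axes as they then stand; what a row does not reach is not made up. A row lasts 1/12 s, in which the tool goes at most 41.7 mm and 7.16 degrees, less where a joint would pass 70% of its speed; a pose out of reach is approached as far as the arm can. A call is refused whole if a number of a shift passes 41.7 or a number of a turn 7.16, either way. A call with a gripper value outside its range is refused whole. The fingers move at their own pace and stop on an object; FORCE is the grip in N (left out, the last holds). Time passes only in rows, so rows that do not move let the fingers close. It gives the time, the measured TCP pose, the force, the opening and the grip force at its end, in the units of the state.
- state(): the state, without advancing time (a new reading comes with each control period).
- camera(name): name is "side" or "top"; returns a dict with "pixels" (480x640x3 uint8, blue, green, red), "camera_matrix" (3x3 intrinsics, pixels), "extrinsics" (4x4, takes a point from camera to world coordinates). Camera axes: x right, y down, z forward; pixel columns grow to the right and rows downward; lengths in m; the calibration is good to about 2 mm. A picture is of the moment at which its call begins. There is no depth.
- ticket.close_job(): hands the job in; it is judged then, once.
The state is a dict: "time": time; "qpos": joint angles; "dq": joint speeds; "effort": joint torques, N m; "tcp_pos": TCP position; "tcp_rot": TCP orientation; "force": force on the tool from outside, world axes, zero at the start; "moment": the same for the moment, N m; "width": finger opening in m; "gripper_force": force on a finger pad.
Only numpy, scipy, OpenCV 4.12 (cv2) and the standard library are available. Lean on these libraries where they do the work, as an engineer would, in place of code of your own. Each camera call takes 0.05 s, during which the arm holds its last target. There are 200 camera calls.

TASK

Set the drilling depth stop on the bench to its fourth depth: turn the black round knob clockwise, click by click, until the fourth-lowest of the turret's eight brass posts has clicked into place under the foot of the stop arm, and do not run past it. Then press the carriage gently down by its round pad until the foot rests on that post, and let go; leave the other things on the bench where they are.

Things in the scene. Friction and masses are not known exactly. Their poses are not given: they have to be found in the camera images.
- stand: The depth stop: dark steel base plate 160 x 320 x 12 mm fixed to the bench. Origin at the centre of its underside, y along its long side, z up. At x = 0 stand the turret axis (y = -75 mm) and the carriage's pad (y = +75 mm). Two 10 mm steel guide posts (x = +-30, y = +75 mm, tops 112 mm above the bench) carry the carriage.
- turret (a joint): Angle of the turret, growing clockwise seen from above. It carries eight brass posts of rising height. Seats are 0.785 rad (45 degrees) apart: at 0 the lowest post stands under the foot, at 0.785 the second-lowest, at 1.571 the third, at 2.356 the fourth, and so on. It starts seated on the first or the second post.
- turret_top (a point): Point on the turret axis at the disc's top face, 30 mm above the bench. Scalloped steel disc, 96 mm diameter; posts 15 mm thick on a circle of 30 mm radius, tops 40, 44, 48 ... 68 mm above the bench.
- detent (a point): Spring-loaded roller at the base plate's -y end that clicks the turret into its seats; point at the middle of its aluminium housing (24 x 22 x 24 mm), 24 mm above the bench. It resists with up to about 0.2 N m; half-way between seats (0.39 rad on) the turret snaps ahead by itself into the next seat.
- knob_grip (a point): Centre of the black round knob on the turret axis (40 mm diameter, 30 mm tall, underside 120 mm, top 150 mm above the bench, 18 mm stem). Grip it from above at any yaw, 30 N is ample; when raised, the stop arm lies 92 to 104 mm above the bench, under the sweep of the fingers. The point's axes turn with the turret, not with the knob.
- coupling (a point): Underside of the knob, on the axis. The knob drives the turret through a worn coupling with 1.4 rad of free play: turned clockwise it first runs free through an unknown part of that play, then takes the turret along; after each snap the turret is ahead and the knob must take up about half a click again. The knob's angle is not measured.
- post4: The fourth-lowest brass post, which turns with the turret: 15 mm diameter, top 52 mm above the bench. Origin on its axis, 16 mm above the bench.
- carriage: Aluminium block 86 x 30 x 20 mm that slides down the two guide posts by up to 50 mm; its stop arm, 16 mm wide, reaches over the turret. Origin at the middle of the block's underside, 88 mm above the bench at the start (raised). It needs about 4 N of push to slide and stays where it is left.
- stop_end (a point): Underside of the stop arm above the foot, 30 mm from the turret axis toward the pad, 92 mm above the bench at the start. Here a rigid 8 mm steel foot pin points down: an adjusting screw, its tip 70 to 78 mm above the bench at the start, different each time and not measured: where it meets the rigid post must be found by feel.
- pad_top (a point): Centre of the top of the carriage's black round pad (32 mm diameter), 118 mm above the bench at the start; it goes down with the carriage. Press it with the closed fingertips. More than 20 N on it is too hard.
- glue: White glue bottle, 40 mm diameter, 100 mm tall, standing beside the stand; leave alone.
- offcut: Wood offcut 50 x 120 x 22 mm beside the stand; leave alone.
- screwdriver: Screwdriver lying beside the stand; leave alone.
- collar: Steel collar, 26 mm diameter, 12 mm tall, lying on the base plate; leave alone.
- tape: Roll of yellow tape, 100 mm diameter, 45 mm tall; leave alone.
- hammer: Hammer lying on the bench; leave alone.
- battery: Black tool battery 75 x 110 x 80 mm; leave alone.
- mug: White mug, 80 mm diameter, 95 mm tall; leave alone.

How it is judged (in metres and radians):
On the way, in this order (a step that is already met when the one before it is completed fails the run):
1. the turret is clicked onto its fourth post, with the carriage still up (value of joint turret between 2.27 and 2.44 rad and distance of carriage from where it was at the start of the episode below 0.006 m), for 0.3 s.
2. the foot is brought down onto the fourth post (contact force between carriage and post4 above 0.5 N), for 0.1 s.
At the end, for the whole second after the job is handed in: The turret sits in its fourth seat (2.356 rad within 0.085 rad) and the foot of the carriage rests in contact on the fourth post (more than 0.3 N), the carriage at rest (value of joint turret between 2.27 and 2.44 rad and contact force between carriage and post4 above 0.3 N and linear speed of carriage below 0.005 m/s); the robot touches nothing.
It fails at once if the turret is run past the fourth post (beyond the half-way point to the fifth) (value of joint turret above 2.8 rad).
It fails at once if the carriage is pressed with more than 20 N (contact force between the arm and carriage above 20 N).
It fails at once if a bystander is shifted by more than 25 mm (distance of any of glue, offcut, screwdriver, collar, tape, hammer, battery, mug from where it was at the start of the episode above 0.025 m).
It also fails if it takes over 64 s, if anything falls off the work surface, if the arm or the gripper's body presses on something with over 40 N, if the wrist force passes 120 N, or if a joint passes its speed limit or range.

## Working session

There is one attempt and no reset: what is moved stays moved. The work goes in short steps, Python scripts to look and compute and a shell command to move; the robot and the scene stay as the last step left them, time stands still between calls to the robot, and variables do not carry over. Pictures are saved under pics/ and viewed, at most 10 in all, crops included, and the job is handed in when it is done.

```bash
mkdir -p pics; python3 - <<'E'
from bench import state,camera
import cv2,numpy as np
np.set_printoptions(precision=4,suppress=True)
for n in("top","side"):
    c=camera(n);cv2.imwrite(f"pics/{n}0.png",c["pixels"]);print(n,c["camera_matrix"],c["extrinsics"])
print(state())
E
```

```text
top [[570.1325   0.     321.0659]
 [  0.     570.1325 236.394 ]
 [  0.       0.       1.    ]] [[ 0.0249 -0.9963  0.0824  0.4054]
 [-0.9996 -0.0257 -0.0082 -0.023 ]
 [ 0.0103 -0.0821 -0.9966  1.4147]
 [ 0.      0.      0.      1.    ]]
side [[615.9436   0.     322.3451]
 [  0.     615.9436 234.7062]
 [  0.       0.       1.    ]] [[-0.9615 -0.1412  0.2357  0.211 ]
 [-0.2746  0.5231 -0.8069  1.0494]
 [-0.0094 -0.8405 -0.5417  0.7999]
 [ 0.      0.      0.      1.    ]]
{'time': 0.1, 'qpos': array([-75.3626,  10.3976,  92.1245,  -0.0028,  77.5653, -11.8219]), 'dq': array([ 0.0364, -0.0773, -0.1437, -0.0692,  0.0543, -0.0732]), 'effort': array([  0.0004, -43.4822, -34.2695,   0.0705,   0.034 ,  -0.    ]), 'tcp_pos': array([ 0.2561, -0.5143,  0.2379]), 'tcp_rot': array([-179.9139,   -0.0153,   26.46  ]), 'force': array([ 0.0853, -1.3114, -0.1984]), 'moment': array([ 0.0114, -0.0336, -0.0406]), 'gripper_force': 0.0, 'width': 0.08829525927826322}
```

View pics/top0.png

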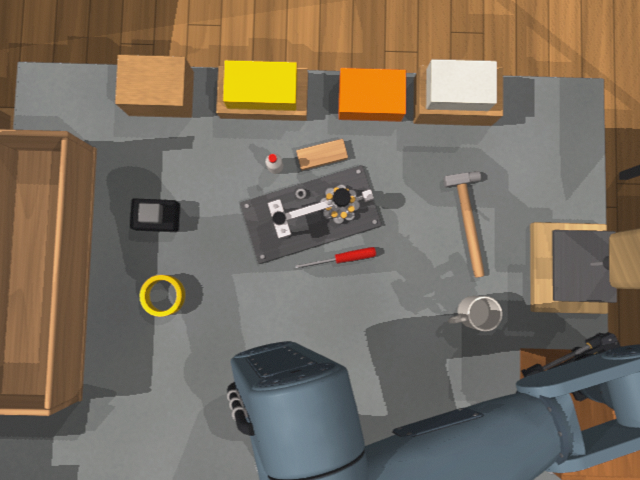

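View pics/side0.png

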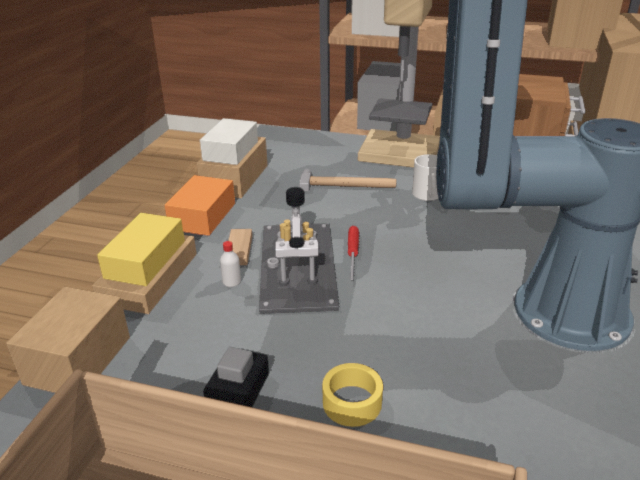

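The top view shows the knob at about (342,197), the pad at (279,217) and the detent at (367,195). In the side view the knob is at (295,196) and the pad at (296,242). Next I'll zoom in on the turret and compute positions.

```bash
cat > h.py <<'E'
import numpy as np,cv2
from bench import state,camera
np.set_printoptions(precision=4,suppress=True)
def ray(c,u,v,z):
    E=c["extrinsics"];d=E[:3,:3]@np.linalg.solve(c["camera_matrix"],[u,v,1]);o=E[:3,3]
    return o+d*(z-o[2])/d[2]
def proj(c,p):
    E=c["extrinsics"];q=c["camera_matrix"]@(E[:3,:3].T@(np.asarray(p)-E[:3,3]));return q[:2]/q[2]
def blobs(c,box,thr=45,amin=40):
    x0,y0,x1,y1=box;g=c["pixels"][y0:y1,x0:x1].max(2)
    n,l,s,ce=cv2.connectedComponentsWithStats((g<thr).astype(np.uint8))
    return [(s[i,4],ce[i]+[x0,y0],s[i,2:4]) for i in range(1,n) if s[i,4]>amin]
E
python3 - <<'E'
from h import *
t=camera("top");s=camera("side")
for b in blobs(t,(262,180,365,235),35):print("top",b)
for b in blobs(s,(280,185,312,250),35,20):print("side",b)
print(ray(t,342,197,.15),ray(t,279,217,.118),ray(t,367,195,.036))
print(ray(s,295,193,.15),ray(s,296,241,.118))
a=cv2.resize(t["pixels"][150:270,230:390],None,fx=5,fy=5,interpolation=cv2.INTER_CUBIC)
cv2.imwrite("pics/tc.png",a)
b=cv2.resize(s["pixels"][180:310,220:390],None,fx=4.6,fy=4.6,interpolation=cv2.INTER_CUBIC);cv2.imwrite("pics/sc.png",b)
E
```

```text
side (np.int32(142), array([295.2746, 199.3169]), array([17, 12], dtype=int32))
[ 0.5996 -0.078   0.15  ] [0.5546 0.0636 0.118 ] [ 0.6237 -0.144   0.036 ]
[ 0.5973 -0.0644  0.15  ] [0.5524 0.07   0.118 ]
```

View pics/tc.png

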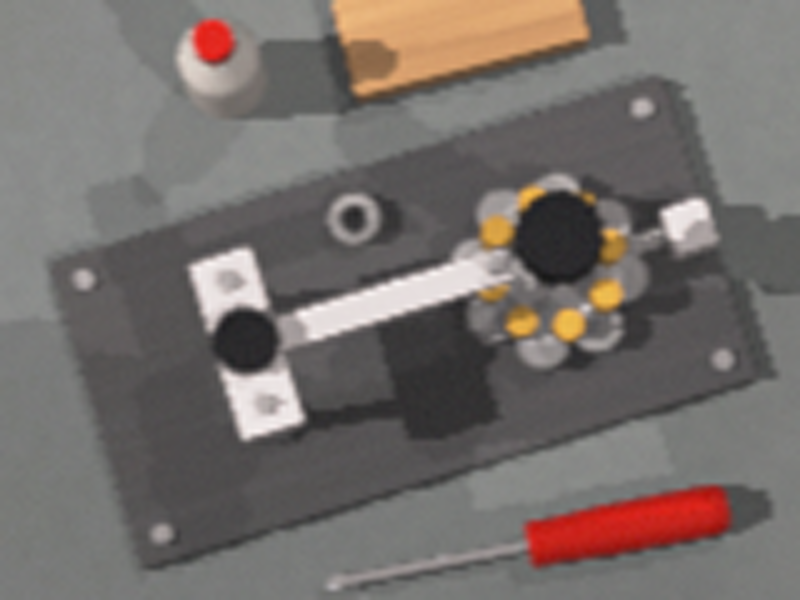

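View pics/sc.png

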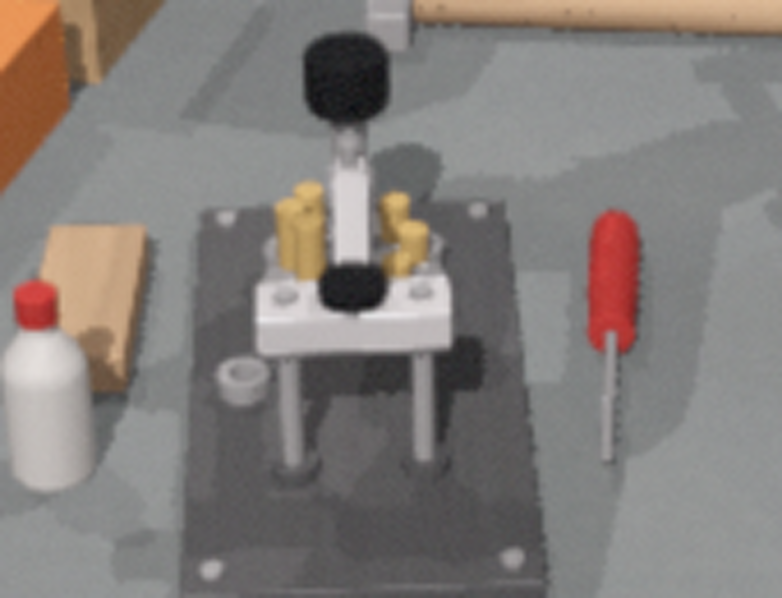

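The crops show a tall post just left (NW) of the arm and short posts rising on the robot side. That suggests it is seated on post 1, which I'll check by projecting post tops for both hypotheses. I'll also refine the knob and pad positions.

```bash
cat >> h.py <<'E'
def brass(c):
    h=cv2.cvtColor(c["pixels"],cv2.COLOR_BGR2HSV);return cv2.inRange(h,(15,90,80),(32,255,255))
def posts(c,K,yaw,ang):
    "mean brass score of the 8 post tops for turret angle ang"
    m=brass(c)>0;o=[]
    for i in range(8):
        a=np.radians(90+yaw)-ang+i*np.pi/4   # post i is ccw... reversed below
        a=np.radians(90+yaw)+i*np.pi/4-ang
        u=proj(c,[K[0]+.03*np.cos(a),K[1]+.03*np.sin(a),.04+.004*i]);x,y=np.round(u).astype(int)
        o.append(m[y-1:y+2,x-1:x+2].mean())
    return np.array(o)
E
python3 - <<'E'
from h import *
t=camera("top");s=camera("side")
for n,c,box in(("tk",t,(330,184,356,212)),("tp",t,(268,206,292,230)),("sk",s,(280,185,312,210)),("sp",s,(286,235,306,250))):
    for b in blobs(c,box,55,40):print(n,b)
K=np.array([.599,-.074]);yaw=17.6
for k in range(4):print(k,[posts(c,K,yaw,k*np.pi/4).round(1) for c in(t,s)])
E
```

```text
tk (np.int32(236), array([341.3729, 197.3729]), array([17, 18], dtype=int32))
tp (np.int32(112), array([278.7321, 217.7143]), array([12, 12], dtype=int32))
sk (np.int32(291), array([294.7216, 196.6495]), array([18, 19], dtype=int32))
sp (np.int32(109), array([296.1651, 242.0092]), array([13, 10], dtype=int32))
0 [array([0.2, 0.9, 1. , 1. , 0.7, 0. , 0.7, 1. ]), array([0., 1., 1., 1., 0., 1., 1., 1.])]
1 [array([0.9, 0.2, 1. , 1. , 1. , 0.9, 0. , 0.9]), array([1. , 0. , 0.8, 0.7, 0.7, 0. , 0.7, 0.9])]
2 [array([0.3, 0.9, 0.2, 1. , 1. , 1. , 0.9, 0. ]), array([1. , 1. , 0. , 0.6, 0.3, 0.3, 0. , 0. ])]
3 [array([0. , 0.3, 0.9, 0.2, 1. , 1. , 1. , 0.9]), array([1. , 1. , 1. , 0. , 0.8, 0. , 0. , 0. ])]
```

```bash
python3 -m pendant '[[31,-15,0,0,0],[31,-15,0,0,0],[31,-15,0,0,0],[31,-15,0,0,0],[31,-15,0,0,0],[31,-15,0,0,0],[31,-15,0,0,0],[31,-15,0,0,0],[31,-15,0,0,0],[31,-15,0,0,0],[31,-15,0,0,0],[31,-15,0,0,0],[31,-15,0,0,0],[31,-15,0,0,0],[31,-15,0,0,0],[31,-15,0,0,0]]' 30
python3 -m pendant '[[0,0,0,-7,0],[0,0,0,-7,0],[0,0,0,-7,0],[0,0,0,-7,0],[0,0,0,-7,0],[0,0,0,-7,0],[0,0,0,-7,0],[0,0,0,-7,0],[0,0,0,-7,0],[0,0,0,-7,0],[0,0,0,-7,0],[0,0,0,-7,0],[0,0,0,-7,0],[0,0,0,-7,0],[0,0,0,-7,0],[0,0,0,-7,0],[0,0,0,-7,0],[0,0,0,-7,0],[0,0,0,-7,0],[0,0,0,-7,0]]'
python3 -c "
from bench import state;print(state())"
```

```text
time: 1.63
tcp_pos: [0.5942, -0.0773, 0.2387]
tcp_rot: [180.0, -0.0, 26.5]
force: [0.3, -0.4, -0.4]
width: 0.088
gripper_force: 0.0
time: 3.3
tcp_pos: [0.5933, -0.0789, 0.2386]
tcp_rot: [180.0, -0.0, 166.8]
force: [-0.3, -0.5, 0.3]
width: 0.0883
gripper_force: 0.0
{'time': 3.3, 'qpos': array([-1.89252658e+01,  1.33302890e+01,  8.85679203e+01, -1.11655643e-06,
        7.81167853e+01, -9.57316965e+01]), 'dq': array([-6.66049133e-02,  1.19444313e-02, -4.57266172e-02, -3.40682102e-02,
       -3.41232148e-03, -8.32710940e+01]), 'effort': array([ 9.64202627e-04, -4.60491157e+01, -3.43047881e+01, -2.15806748e-02,
        7.28090946e-02,  1.94500387e+00]), 'tcp_pos': array([ 0.5932573 , -0.07887781,  0.23858025]), 'tcp_rot': array([ 1.79998504e+02, -1.49198005e-02,  1.66806431e+02]), 'force': array([-0.26110557, -0.51495616,  0.30501572]), 'moment': array([-0.0249602 , -0.17080569,  0.07049823]), 'gripper_force': 0.0, 'width': 0.08825592642869783}
```

Only the seat 0 hypothesis fits the side view, so it starts on post 1 and needs three clicks. Now I'll triangulate the knob and pad.

```bash
cat > t.py <<'E'
from h import *
t=camera("top");s=camera("side")
def R(c,u,v): 
    E=c["extrinsics"];d=E[:3,:3]@np.linalg.solve(c["camera_matrix"],[u,v,1]);return E[:3,3],d/np.linalg.norm(d)
def tri(a,b):
    A=0;B=0
    for o,d in(a,b):
        P=np.eye(3)-np.outer(d,d);A=A+P;B=B+P@o
    p=np.linalg.solve(A,B);return p,[np.linalg.norm((np.eye(3)-np.outer(d,d))@(p-o)) for o,d in(a,b)]
print(tri(R(t,341.4,197.4),R(s,294.7,196.65)),ray(t,341.4,197.4,.147),ray(s,294.7,196.65,.135))
print(tri(R(t,278.73,217.7),R(s,296.2,242)),ray(t,278.73,217.7,.118),ray(s,296.2,242,.114))
print(ray(t,230+688/5,150+222/5,.036))
# corner bolts on the plate (top view)
b=[ray(t,230+x/5,150+y/5,.012) for x,y in((84,279),(642,107),(723,358),(162,532))];print(np.array(b),np.mean(b,0))
st=state();print(st["tcp_pos"],st["tcp_rot"])
E
python3 t.py
```

```text
(array([ 0.602 , -0.0772,  0.1332]), [np.float64(0.0007615864370434878), np.float64(0.0007615864370434125)]) [ 0.5991 -0.0768  0.147 ] [ 0.6017 -0.0741  0.135 ]
(array([0.5538, 0.0647, 0.1119]), [np.float64(0.0001675641197302065), np.float64(0.00016756411973029362)]) [0.5529 0.0642 0.118 ] [0.5529 0.0677 0.114 ]
[ 0.6252 -0.1454  0.036 ]
[[ 0.5926  0.1512  0.012 ]
 [ 0.6863 -0.1235  0.012 ]
 [ 0.5615 -0.1661  0.012 ]
 [ 0.4683  0.1085  0.012 ]] [ 0.5772 -0.0075  0.012 ]
[ 0.5933 -0.0789  0.2386] [179.9993  -0.0118 166.5328]
```

```bash
python3 -m pendant '[[-7,3,0,0,0],[0,0,30,0,0],[0,0,30,0,0],[0,0,20,0,0],[0,0,0,0,0],[0,0,20,0,0],[0,0,10,0,0],[0,0,5,0,0],[0,0,5,0,0],[0,0,0,0,0]]' 30
python3 -m pendant '[[0,0,0,0,1],[0,0,0,0,1],[0,0,0,0,1],[0,0,0,0,1],[0,0,0,0,1],[0,0,0,0,1],[0,0,0,0,1],[0,0,0,0,1],[0,0,0,0,1],[0,0,0,0,1]]' 30
python3 - <<'E'
from h import *
s=camera("side");st=state();print(st["force"],st["moment"],st["qpos"])
cv2.imwrite("pics/sg.png",cv2.resize(s["pixels"][130:310,200:440],None,fx=3,fy=3))
for k in range(4):print(k,posts(s,[.601,-.0775],18.3,k*np.pi/4).round(1))
E
```

```text
time: 4.23
tcp_pos: [0.6008, -0.0776, 0.1185]
tcp_rot: [180.0, -0.0, 166.4]
force: [-0.1, 0.6, 0.2]
width: 0.0879
gripper_force: 0.0
time: 5.07
tcp_pos: [0.6009, -0.0774, 0.1188]
tcp_rot: [180.0, 0.0, 166.5]
force: [0.0, 2.5, 0.5]
width: 0.0391
gripper_force: 30.0
[0.0099 2.912  1.0567] [ 0.3423 -0.2215  0.0116] [-18.56    21.5829  92.8423   0.023   65.572  -95.0336]
0 [0.  0.8 1.  1.  0.  0.8 1.  1. ]
1 [1.  0.  0.6 0.3 0.3 0.  0.4 0.6]
2 [1.  1.  0.  0.8 0.  0.  0.  0. ]
3 [1. 1. 1. 0. 1. 0. 0. 0.]
```

View pics/sg.png

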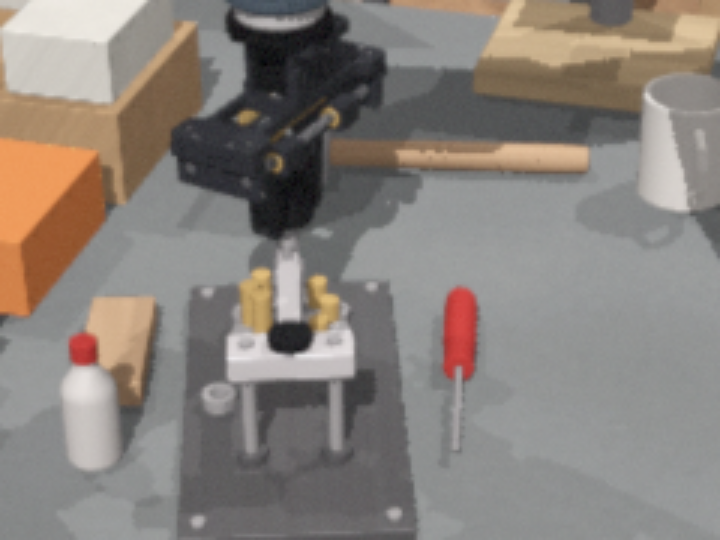

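The knob is gripped, and the posts are still visible at about (240–340, 270–330) in the crop. Now I'll turn it in steps.

```bash
cat > m.py <<'E'
from h import *
import glob
s=camera("side");st=state()
print("t",st["time"],"F",st["force"],"Mz",st["moment"],"yaw",st["tcp_rot"][2],"j6",st["qpos"][5])
print([posts(s,[.601,-.0775],18.3,k*np.pi/8).sum().round(1) for k in range(9)])
n=len(glob.glob("pics/z*.png"));cv2.imwrite(f"pics/z{n}.png",s["pixels"][200:275,255:340])
m=brass(s)[205:262,260:330]
if n:
    import os
    old=np.load("m.npy");print("changed px",(old!=m).sum(),"of",(m>0).sum())
np.save("m.npy",m)
E
python3 m.py
python3 -m pendant '[[0,0,0,3,1],[0,0,0,3,1],[0,0,0,3,1],[0,0,0,3,1],[0,0,0,3,1],[0,0,0,3,1],[0,0,0,0,1]]' ; python3 m.py
python3 -m pendant '[[0,0,0,3,1],[0,0,0,3,1],[0,0,0,3,1],[0,0,0,3,1],[0,0,0,0,1]]' ; python3 m.py
```

```text
t 5.1667 F [0.3025 2.2697 0.5828] Mz [ 0.4099 -0.1804 -0.0605] yaw 166.46295729289884 j6 -95.03227013500553
[np.float64(5.3), np.float64(3.3), np.float64(3.0), np.float64(2.9), np.float64(2.8), np.float64(3.1), np.float64(4.0), np.float64(2.6), np.float64(4.0)]
time: 5.75
tcp_pos: [0.601, -0.0773, 0.1188]
tcp_rot: [180.0, 0.0, 148.4]
force: [0.9, 3.5, 1.1]
width: 0.0391
gripper_force: 30.0
t 5.8 F [0.9928 3.7522 0.395 ] Mz [ 0.547  -0.2958  0.1049] yaw 148.53354662192186 j6 -77.09760312159744
[np.float64(5.4), np.float64(3.4), np.float64(3.2), np.float64(2.9), np.float64(3.2), np.float64(3.0), np.float64(4.2), np.float64(2.7), np.float64(4.1)]
changed px 53 of 317
time: 6.22
tcp_pos: [0.601, -0.0772, 0.1188]
tcp_rot: [180.0, -0.0, 136.5]
force: [1.0, 4.0, 1.7]
width: 0.0391
gripper_force: 30.0
t 6.2667 F [1.4717 3.9789 1.5135] Mz [ 0.6928 -0.3511  0.0529] yaw 136.59208443897768 j6 -65.16318708130419
[np.float64(4.6), np.float64(5.2), np.float64(3.3), np.float64(3.6), np.float64(3.4), np.float64(3.1), np.float64(4.1), np.float64(3.3), np.float64(3.9)]
changed px 129 of 324
```

```bash
for i in 1; do python3 -m pendant '[[0,0,0,2,1],[0,0,0,2,1],[0,0,0,2,1],[0,0,0,0,1],[0,0,0,0,1]]' >/dev/null; python3 m.py
python3 -m pendant '[[0,0,0,2,1],[0,0,0,2,1],[0,0,0,2,1],[0,0,0,0,1],[0,0,0,0,1]]' >/dev/null; python3 m.py; done
python3 - <<'E'
import cv2,numpy as np
cv2.imwrite("pics/m1.png",np.vstack([np.hstack([cv2.resize(cv2.imread(f"pics/z{i}.png"),None,fx=3,fy=3) for i in r]) for r in((0,1,2),(3,4,4))]))
E
```

```text
t 6.7333 F [1.8789 5.1872 1.3989] Mz [ 0.8181 -0.4199 -0.0189] yaw 130.64176030856189 j6 -59.21603357768439
[np.float64(3.8), np.float64(5.9), np.float64(3.2), np.float64(3.8), np.float64(3.3), np.float64(3.0), np.float64(3.6), np.float64(3.3), np.float64(3.2)]
changed px 76 of 324
t 7.2 F [1.2664 4.7983 0.3898] Mz [ 0.7813 -0.3831 -0.0038] yaw 124.64395016952245 j6 -53.21650137849523
[np.float64(6.0), np.float64(3.7), np.float64(5.1), np.float64(3.2), np.float64(3.6), np.float64(3.3), np.float64(3.2), np.float64(3.1), np.float64(3.6)]
changed px 178 of 330
```

View pics/m1.png

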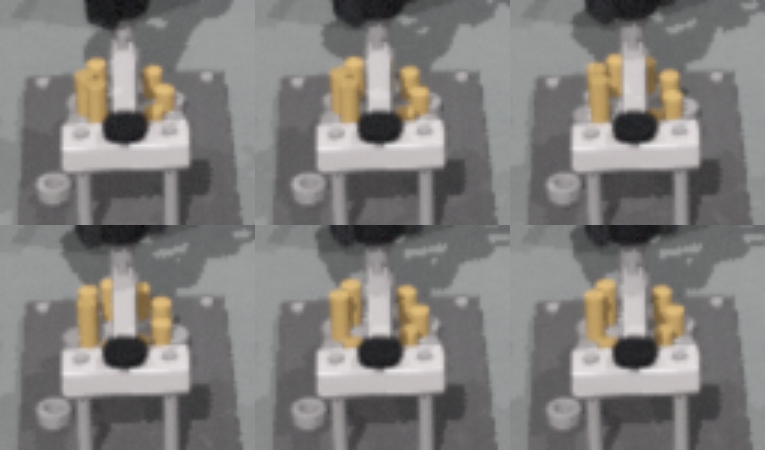

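The first click is done: the low post now sits front-left of the arm in the last frame. The second should come 45° on.

```bash
python3 -m pendant '[[0,0,0,4,1],[0,0,0,4,1],[0,0,0,4,1],[0,0,0,4,1],[0,0,0,4,1],[0,0,0,4,1],[0,0,0,4,1],[0,0,0,4,1],[0,0,0,2,1],[0,0,0,2,1],[0,0,0,2,1],[0,0,0,2,1],[0,0,0,2,1],[0,0,0,2,1],[0,0,0,2,1],[0,0,0,0,1],[0,0,0,0,1]]' ; python3 m.py
python3 - <<'E'
import cv2
cv2.imwrite("pics/m2.png",cv2.resize(cv2.imread("pics/z5.png"),None,fx=5,fy=5))
E
```

```text
time: 8.62
tcp_pos: [0.6014, -0.0772, 0.1188]
tcp_rot: [179.9, -0.1, 78.6]
force: [3.6, 5.8, -0.1]
width: 0.0392
gripper_force: 30.0
t 8.6667 F [ 3.915   4.7918 -0.09  ] Mz [ 0.7962 -0.6577 -0.0245] yaw 78.64175620929115 j6 -7.215491727503557
[np.float64(5.3), np.float64(3.8), np.float64(5.3), np.float64(3.3), np.float64(5.6), np.float64(3.7), np.float64(4.1), np.float64(3.6), np.float64(3.3)]
changed px 74 of 324
```

View pics/m2.png

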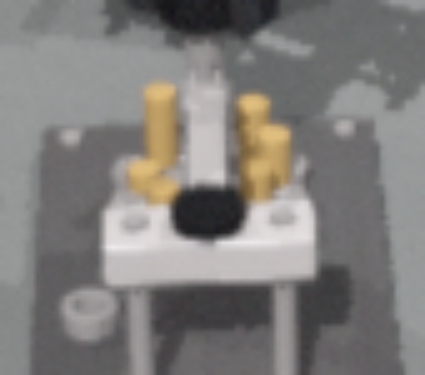

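The second click is done, with two low posts on the left. Now the third, going slowly at the end.

```bash
python3 -m pendant '[[0,0,0,4,1],[0,0,0,4,1],[0,0,0,4,1],[0,0,0,4,1],[0,0,0,4,1],[0,0,0,4,1],[0,0,0,4,1],[0,0,0,4,1],[0,0,0,2,1],[0,0,0,2,1],[0,0,0,2,1],[0,0,0,2,1],[0,0,0,2,1],[0,0,0,2,1],[0,0,0,1,1],[0,0,0,0,1],[0,0,0,0,1]]' ; python3 m.py
python3 - <<'E'
import cv2
cv2.imwrite("pics/m3.png",cv2.resize(cv2.imread("pics/z6.png"),None,fx=5,fy=5))
E
```

```text
time: 10.08
tcp_pos: [0.6018, -0.0773, 0.1188]
tcp_rot: [180.0, -0.1, 33.6]
force: [5.4, 4.4, -0.9]
width: 0.0392
gripper_force: 30.0
t 10.1333 F [ 4.5495  3.8722 -1.0691] Mz [ 0.7146 -0.7259  0.0468] yaw 33.63652390448471 j6 37.78458059830533
[np.float64(3.7), np.float64(2.9), np.float64(4.0), np.float64(3.0), np.float64(5.0), np.float64(3.7), np.float64(5.3), np.float64(3.6), np.float64(3.9)]
changed px 88 of 290
```

View pics/m3.png

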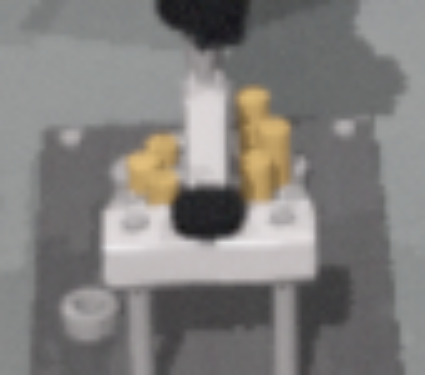

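The third click is done: three low posts are on the left and post 4 is under the foot. Next I'll release, rise, move over the pad and close.

```bash
python3 -m pendant '[[0,0,0,0,0],[0,0,0,0,0],[0,0,0,0,0],[0,0,0,0,0],[0,0,0,0,0],[0,0,-15,0,0],[0,0,-30,0,0],[0,0,-35,0,0],[0,0,0,0,0]]'
python3 m.py
python3 -m pendant '[[7.5,-29,0,0,1],[7.5,-29,0,0,1],[7.5,-29,0,0,1],[7.5,-29,0,0,1],[7.5,-29,0,0,1],[0,0,0,5,1],[0,0,0,5,1],[0,0,0,5,1],[0,0,20,0,1],[0,0,20,0,1],[0,0,10,0,1],[0,0,0,0,1],[0,0,0,0,1],[0,0,0,0,1]]'
python3 - <<'E'
from h import *
s=camera("side");st=state();print(st["force"],st["tcp_pos"],st["tcp_rot"])
cv2.imwrite("pics/p1.png",cv2.resize(s["pixels"][170:290,230:370],None,fx=5,fy=5))
E
```

```text
time: 10.88
tcp_pos: [0.6044, -0.0789, 0.2062]
tcp_rot: [179.5, -0.4, 33.5]
force: [0.9, -0.5, 1.1]
width: 0.0878
gripper_force: 0.0
t 10.9333 F [-0.1561  0.3054  0.4443] Mz [ 0.0234 -0.0296 -0.0118] yaw 33.476773837011685 j6 37.94580089875864
[np.float64(3.7), np.float64(2.8), np.float64(4.0), np.float64(2.8), np.float64(5.0), np.float64(3.4), np.float64(5.4), np.float64(3.3), np.float64(4.0)]
changed px 8 of 284
time: 12.1
tcp_pos: [0.5526, 0.0639, 0.1494]
tcp_rot: [180.0, -0.0, 18.5]
force: [-0.8, 0.1, -0.0]
width: 0.0004
gripper_force: 0.0
[-0.2754 -0.6635  0.8499] [0.5529 0.0639 0.1497] [179.9607  -0.0859  18.4589]
```

View pics/p1.png

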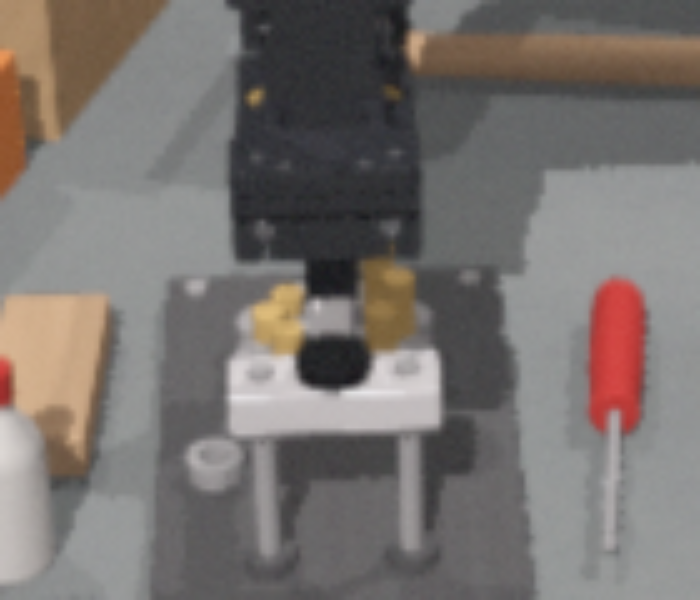

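The shut fingertips hang centred over the pad at about (332,360). I'll descend gently.

```bash
python3 -m pendant '[[0,0,10,0,1],[0,0,10,0,1],[0,0,6,0,1],[0,0,2,0,1],[0,0,1,0,1],[0,0,1,0,1],[0,0,1,0,1],[0,0,1,0,1],[0,0,1,0,1],[0,0,1,0,1],[0,0,1,0,1],[0,0,0,0,1]]'
python3 -m pendant '[[0,0,1,0,1],[0,0,1,0,1],[0,0,1,0,1],[0,0,1,0,1],[0,0,1,0,1],[0,0,0,0,1]]'
python3 -m pendant '[[0,0,1,0,1],[0,0,1,0,1],[0,0,1,0,1],[0,0,1,0,1],[0,0,1,0,1],[0,0,0,0,1]]'
```

```text
time: 13.15
tcp_pos: [0.5522, 0.064, 0.1137]
tcp_rot: [180.0, -0.0, 18.5]
force: [-1.2, -0.4, 1.5]
width: 0.0006
gripper_force: 0.7
time: 13.65
tcp_pos: [0.5523, 0.064, 0.1085]
tcp_rot: [180.0, -0.0, 18.5]
force: [-0.3, 0.8, 1.5]
width: 0.0001
gripper_force: 0.8
time: 14.15
tcp_pos: [0.5523, 0.064, 0.1035]
tcp_rot: [180.0, -0.0, 18.5]
force: [0.5, -0.3, 1.7]
width: 0.0001
gripper_force: 0.8
```

```bash
python3 -m pendant '[[0,0,0.7,0,1],[0,0,0.7,0,1],[0,0,0.6,0,1]]' | sed -n '2p;4p'
for i in 1 ; do python3 -m pendant '[[0,0,0.5,0,1],[0,0,0.5,0,1]]' | sed -n '2p;4p';done
python3 -m pendant '[[0,0,0.5,0,1],[0,0,0.5,0,1]]' | sed -n '2p;4p'
```

```text
tcp_pos: [0.5523, 0.064, 0.1017]
force: [-2.1, 0.8, 3.4]
tcp_pos: [0.5523, 0.064, 0.1008]
force: [-1.1, 0.0, 2.9]
tcp_pos: [0.5523, 0.064, 0.0998]
force: [-0.4, 0.9, 3.1]
```

```bash
python3 -m pendant '[[0,0,0.5,0,1],[0,0,0.5,0,1]]' | sed -n '2p;4p'
python3 -m pendant '[[0,0,0.5,0,1],[0,0,0.5,0,1]]' | sed -n '2p;4p'
```

```text
tcp_pos: [0.5523, 0.064, 0.0987]
force: [-1.0, 0.6, 4.7]
tcp_pos: [0.5523, 0.064, 0.0978]
force: [-1.1, 0.8, 3.9]
```

```bash
python3 -m pendant '[[0,0,0.5,0,1],[0,0,0.5,0,1]]' | sed -n '2p;4p'
```

```text
tcp_pos: [0.5523, 0.064, 0.0967]
force: [-0.9, -0.1, 3.2]
```

```bash
python3 -m pendant '[[0,0,0.5,0,1],[0,0,0.5,0,1]]' | sed -n '2p;4p'
```

```text
tcp_pos: [0.5523, 0.064, 0.0958]
force: [-1.2, 1.3, 7.0]
```

```bash
python3 -m pendant '[[0,0,0.5,0,1],[0,0,0.5,0,1]]' | sed -n '2p;4p'
```

```text
tcp_pos: [0.5523, 0.0641, 0.0954]
force: [-3.3, -0.2, 12.8]
```

```bash
python3 -m pendant '[[0,0,0,0,1],[0,0,0,0,1]]' | sed -n '2p;4p'
```

```text
tcp_pos: [0.5523, 0.064, 0.0954]
force: [-2.8, 0.3, 9.5]
```

The foot is firmly on the post at about 10 N. I'll let go and look.

```bash
python3 -m pendant '[[0,0,0,0,1],[0,0,-1,0,1],[0,0,-2,0,1],[0,0,-5,0,1],[0,0,-20,0,1],[0,0,-35,0,1],[0,0,-35,0,1],[0,0,-35,0,1],[0,0,0,0,1],[0,0,0,0,1],[0,0,0,0,1]]'
python3 - <<'E'
from h import *
s=camera("side")
cv2.imwrite("pics/p2.png",cv2.resize(s["pixels"][170:290,230:370],None,fx=5,fy=5))
E
```

```text
time: 16.65
tcp_pos: [0.5517, 0.064, 0.2272]
tcp_rot: [-180.0, 0.0, 18.5]
force: [-0.4, 0.9, -0.6]
width: 0.0006
gripper_force: 0.0
```

View pics/p2.png

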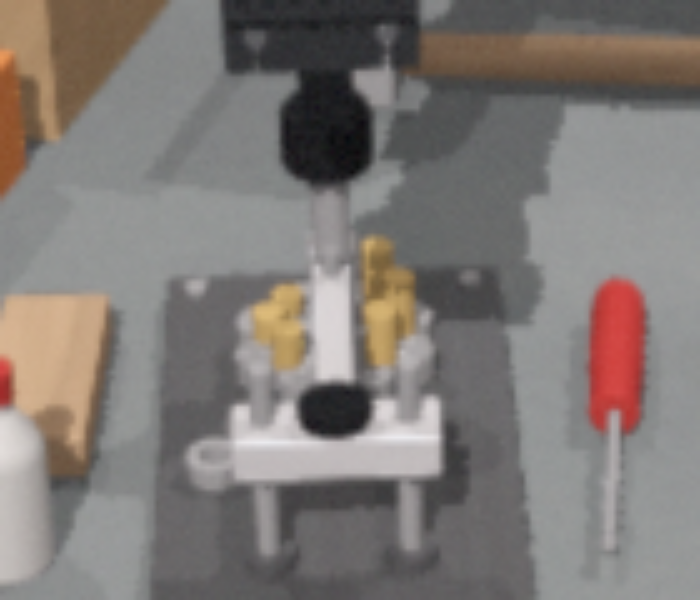

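The carriage is down, with its block now at about (335,440). The turret still shows posts 1–3 on the left, the fingers are clear, and the bystanders have not moved.

```bash
python3 -c "
from bench import ticket;print(ticket.close_job())"
```

```text
the job is handed in; nothing more can be done
None
```

The turret is clicked onto its fourth post, the foot was pressed down onto it at about 10–13 N and released, and the job was handed in at about 17 s; the verdict was not shown, and whether the foot still bears on the post after release was checked only by camera.

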